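# Load the spoon die into the press carrier

### The arm

A 6-joint arm with a two-finger parallel gripper is mounted at the origin on the work surface. World frame = base frame: x ahead of the robot, y to its left, z up, the work surface at z = 0. Lengths are in m, angles in rad, forces in N, time in s.
With the tool pointing down it reaches from about 0.425 to 0.95 m from the base axis. Payload 3.5 kg.
Tool frame: the origin (TCP) lies at the centre of the arm's flange, where the gripper is bolted on; the fingertips stand 173 mm ahead of it and the grasp point (between the pads) lies 155 mm ahead of it; z points along the fingers, y is the direction in which the jaws open and shut (so a half turn about z gives the same grasp; the last joint's range is limited). The gripper opens to 85 mm and grips with 20 to 120 N. Pads are 22 mm wide; open, the fingers measure 114 mm over their backs; the gripper's body (76 mm by 85 mm) begins 54 mm behind the grasp point. The pads swing forward as they close: fully open they stand 13 mm farther back than shut.
Start: joints at [-0.15, 0.286, 1.577, -0, 1.279, -0.15], TCP at [0.675, 0, 0.405] pointing down, gripper open.
Joint ranges: [-2.77, 2.77], [-0.9, 2.22], [0.21, 2.48], [-1.53, 4.67], [0.24, 2.81], [-2.84, 2.84]. Speed limits (rad/s): [2.79, 2.79, 3.14, 3.14, 3.14, 3.14].

### API

Orientations are given as a unit quaternion [x, y, z, w].
In Python, from plant import robot, eyes, finish_job gives the robot as it stands.
- The arm moves only by the tool arm_command, never from a script. Its argument "plan" is a list of rows, each a list of 2 entries, a list of its own where there are three numbers: the shift along the world's x, y, z scaled (see below), then the turn about the world's z scaled (see below). In form: [[[tx, ty, tz], twist], ...]. A call has 1 to 10 rows; each row is the pose to reach, as a shift and turn from the pose measured when the call began; what a row does not reach only later rows make up. The controller multiplies each number of a shift by 0.12 m and each number of a turn by pi/2 rad. A row lasts 1/12 s, in which the tool goes at most 41.7 mm and 7.16 degrees, less where a joint would pass 70% of its speed; a pose out of reach is approached as far as the arm can. A call with a number of a shift or a turn outside -1 to 1 is refused whole. A call with a gripper value outside its range is refused whole. "jaw" is the opening, from -1 (shut) to 1 (fully open), so that 0 is half open, set as the call begins (left out, the last holds). The fingers move at their own pace and stop on an object; "squeeze" is the grip in N (left out, the last holds). Time passes only in rows, so rows that repeat a pose let the fingers close. It gives the time, the measured TCP pose, the force and the opening at its end, in the units of the state.
- robot.sense(): the state, without advancing time (a new reading comes with each control period).
- eyes.get_image(name): name is "scene" or "side" or "wrist"; returns (picture, depth): 400x640x3 uint8, red, green, blue; 400x640 float32, m along the optical axis (not along the pixel's ray), 0 where there is no reading.
- eyes.camera_info(name): a dict with "camera_matrix" (3x3 intrinsics, pixels), "extrinsics" (4x4, takes a point from world to camera coordinates). Camera axes: x right, y down, z forward; pixel columns grow to the right and rows downward; lengths in m; the calibration is good to about 2 mm. A picture is of the moment at which its call begins: read the wrist's pose just before it. camera_info takes no time and is no camera call; for the wrist camera it gives the pose at the moment of the call.
- finish_job(): hands the job in, once; it reports no verdict.
The state is a dict: "time_s": time; "q": joint angles; "qvel": joint speeds; "tau": joint torques, N m; "position": TCP position; "eef_rot": TCP orientation; "contact_force": force on the tool from outside, world axes, zero at the start; "torque": the same for the moment, N m; "gripper_width": finger opening in m.
Only numpy, scipy, OpenCV 4.12 (cv2) and the standard library are available. Lean on these libraries where they do the work, as an engineer would, in place of code of your own. Each camera call takes 0.05 s, during which the arm holds its last target.

### The job

On the silversmith's bench, take the steel spoon die (the oblong block with one oval hollow in its top) and load it, hollow up, into the railed nest of the grey press carrier, so that it sits flat on the nest floor and its weight keeps the brass sensing pin pressed down. Lower it in rather than dropping it, let go, and leave the grooved block of the same size where it is.

Things in the scene. Friction and masses are not known exactly. Their poses are not given: they have to be found in the camera images.
- spoon_die: Plain steel block, 64 mm long (x), 40 mm wide (y), 40 mm tall, about 0.75 kg, with one oval hollow (56 x 31 mm, 10 mm deep) in its top. Stands on the bench hollow up, yaw within 1.2 rad either way of the bench x. Origin: centre of its underside; z up. Sides vertical: grip across the 40 mm width, firmly (60 N is safe).
- swage_block: The wrong block: plain steel, also 64 x 40 x 40 mm, with three straight grooves across its top. Origin: centre of its underside. Stays where it is. It, the spoon die and a 48 mm steel cube with four round hollows swap places from run to run.
- nest (a point): Middle of the nest floor on the grey cast plate (160 x 140 mm, bolted down). Floor level, 16 mm above the bench; z up, x along the nest's length. Four steel rails, 8 mm high and thick, enclose 84 mm (x) by 60 mm (y): 10 mm spare on every side of a die lying lengthwise, either way round. A black switch box, 38 mm high over the bench, begins 63 mm from the middle in +x.
- sense_pin (a joint): Sprung brass sensing pin, 12 mm in diameter, in the middle of the nest, standing 6 mm above its floor. The value is how far it is pressed: 0 m free, 0.006 m flush with the floor. It takes 1 N to start it and 3 N to push it flush, less than the die's weight.
Not all that is in view belongs to the job. Leave any pink, purple or red look-alike of the spoon_die alone.

How it is judged:
By the outcome, as a careful person would: the job done as asked, in the order asked, and still so for the second after the job is handed in, with the robot touching nothing.
It also fails if it takes over 32 s, if anything falls off the work surface, if the arm or the gripper's body presses on something with over 40 N, if the wrist force passes 120 N, or if a joint passes its speed limit or range.

## Working session

There is one attempt and no reset: what is moved stays moved. The work goes in short steps, Python scripts to look and compute and a tool call to move; the robot and the scene stay as the last step left them, time stands still between calls to the robot, and variables do not carry over. Pictures are saved under pics/ and viewed, and the job is handed in when it is done.

Besides the shell and the picture viewer there is one more tool, called after "Call:" as a command line: name --argument value ..., lists and objects as JSON in quotes. arm_command: Moves the arm, as the interface text tells. Its arguments: {"type":"object","properties":{"plan":{"type":"array"},"jaw":{"type":"number"},"squeeze":{"type":"number"}},"required":["plan"]}

```bash
mkdir -p pics; ls
cat > h.py <<'E'
import numpy as np, cv2
from plant import robot, eyes, finish_job
def grab(name,tag):
    info=eyes.camera_info(name)
    im,d=eyes.get_image(name)
    cv2.imwrite(f'pics/{tag}.png',im[:,:,::-1])
    np.savez(f'{tag}.npz',im=im,d=d,K=info['camera_matrix'],E=info['extrinsics'])
    return im,d,np.array(info['camera_matrix']),np.array(info['extrinsics'])
def load(tag):
    z=np.load(f'{tag}.npz'); return z['im'],z['d'],z['K'],z['E']
def world(d,K,E):
    v,u=np.mgrid[:d.shape[0],:d.shape[1]]
    p=np.stack([(u-K[0,2])/K[0,0]*d,(v-K[1,2])/K[1,1]*d,d],-1)
    return (p-E[:3,3])@E[:3,:3]
def ray(uv,z,K,E):
    uv=np.atleast_2d(uv).astype(float)
    r=np.c_[(uv[:,0]-K[0,2])/K[0,0],(uv[:,1]-K[1,2])/K[1,1],np.ones(len(uv))]@E[:3,:3]
    c=-E[:3,:3].T@E[:3,3]
    return c+r*((z-c[2])/r[:,2])[:,None]
E
python3 - <<'E'
from h import *
print(robot.sense())
for n in ['scene','side','wrist']:
    im,d,K,E=grab(n,n+'0'); print(n,K.tolist(),(-E[:3,:3].T@E[:3,3]).round(3),E[:3,:3].round(2).tolist(), (d>0).mean())
E
```

```text
pics
{'time_s': 0.0, 'q': array([-1.49998869e-01,  2.87180899e-01,  1.57816114e+00,  7.16885551e-06,
        1.27860161e+00, -1.50004002e-01]), 'qvel': array([-0.00191896,  0.00167212, -0.00159934, -0.00019538,  0.00056923,
        0.00261775]), 'tau': array([-1.79628755e-04, -4.05981302e+01, -2.92628127e+01, -1.54224781e-04,
        5.81841552e-03,  3.74769741e-06]), 'position': array([6.74752514e-01, 6.82867726e-05, 4.03345131e-01]), 'eef_rot': array([ 7.07105211e-01,  7.07107374e-01, -6.94890107e-04, -9.48116330e-04]), 'contact_force': array([-0.08357003, -0.28675913, -0.1386662 ]), 'torque': array([-0.07433924, -0.03042336,  0.06844726]), 'gripper_width': 0.08538651566655799}
scene [[480.049615709083, 0.0, 318.3304725106634], [0.0, 480.049615709083, 194.98372418772757], [0.0, 0.0, 1.0]] [ 0.901 -0.381  0.78 ] [[0.79, 0.61, 0.0], [0.51, -0.66, -0.55], [-0.33, 0.44, -0.83]] 0.99610546875
side [[485.8878653645901, 0.0, 319.3661836453821], [0.0, 485.8878653645901, 202.99296697717764], [0.0, 0.0, 1.0]] [0.439 0.531 0.661] [[-0.96, -0.28, -0.0], [-0.2, 0.69, -0.69], [0.2, -0.66, -0.72]] 0.99609765625
wrist [[322.54549036612855, 0.0, 322.62155435722417], [0.0, 322.54549036612855, 198.99762220437222], [0.0, 0.0, 1.0]] [0.673 0.068 0.371] [[1.0, 0.0, -0.0], [0.0, -0.96, 0.26], [-0.0, -0.26, -0.96]] 0.9960234375
```

View pics/scene0.png

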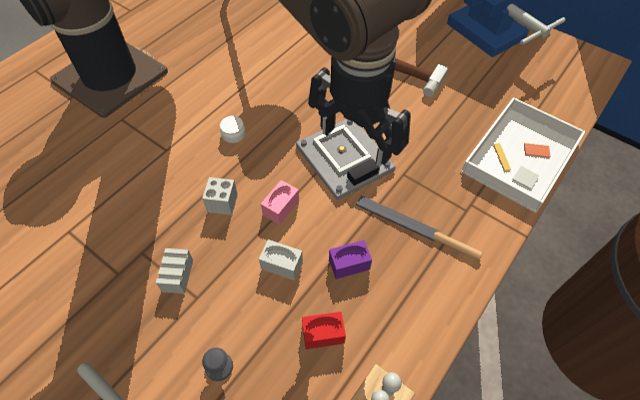

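View pics/side0.png

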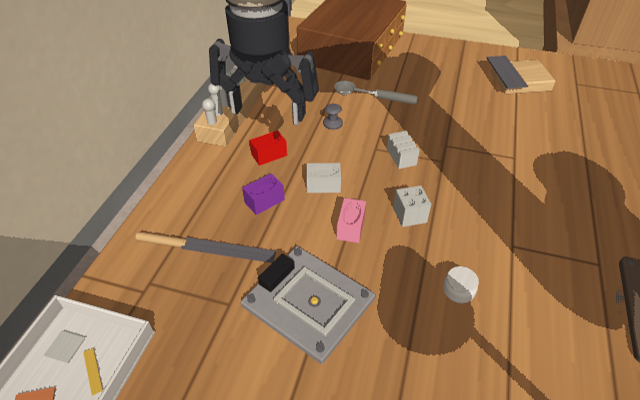

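View pics/wrist0.png

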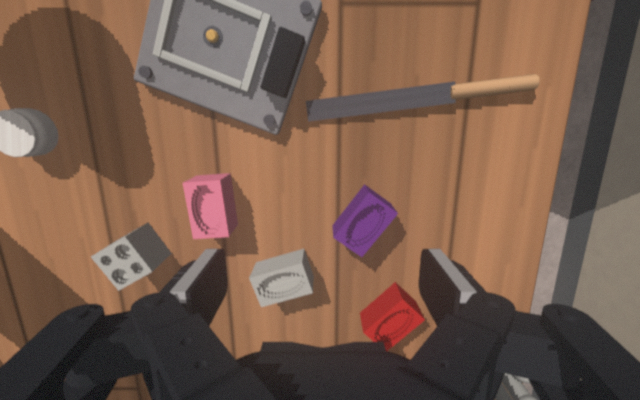

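The scene view shows these things that could be mistaken for the die:
- grey block with one oval hollow at (281,259)
- three-groove block at (174,270)
- four-hollow cube at (220,195)
- pink look-alike at (280,201), purple at (350,259) and red at (324,329)

I choose the grey block at (281,259). The nest's brass pin is at (341,149), and the switch box is at (362,172).

```bash
cat > m.py <<'E'
from h import *
def rect(P):
    (c,s,a)=cv2.minAreaRect((P[:,:2]*1000).astype(np.float32))
    if s[0]<s[1]: s=s[::-1]; a+=90
    return np.round(c,1),np.round(s,1),round((a+90)%180-90,1)
def comp(mask,uv):
    n,l=cv2.connectedComponents(mask.astype(np.uint8)); 
    vs,us=np.nonzero(mask); i=np.argmin((us-uv[0])**2+(vs-uv[1])**2)
    return l==l[vs[i],us[i]]
if __name__=='__main__':
    for n,die,pin in [('scene0',(281,259),(341,149)),('side0',(323,178),(314,300)),('wrist0',(282,278),(211,35))]:
        im,d,K,E=load(n); W=world(d,K,E); hsv=cv2.cvtColor(im,cv2.COLOR_RGB2HSV)
        grey=(hsv[...,1]<60)&(hsv[...,2]>60)
        near=np.hypot(*(W[...,:2]-W[die[1],die[0],:2]).transpose(2,0,1))<.06
        m=grey&(W[...,2]>.01)&near; m=comp(m,die)
        z=W[...,2][m]; top=m&(W[...,2]>.034)
        print(n,'die z pct',np.percentile(z,[5,50,80,95,99]).round(4),'top',rect(W[top]),'n',top.sum())
        # silhouette top hull by ray at z=.04
        vs,us=np.nonzero(top); print('  ray', rect(ray(np.c_[us,vs],.04,K,E)))
        brass=(hsv[...,0]>12)&(hsv[...,0]<30)&(hsv[...,1]>120)
        vv,uu=np.mgrid[:400,:640]; b=brass&(np.hypot(uu-pin[0],vv-pin[1])<9)
        c=np.array([uu[b].mean(),vv[b].mean()]); print('  pin px',c.round(1),b.sum(),'ray z.022',ray(c,.021,K,E).round(4),'depth',np.median(W[b],0).round(4))
        near=np.hypot(*(W[...,:2]-ray(c,.02,K,E)[0,:2]).transpose(2,0,1))<.1
        r=near&(W[...,2]>.0205)&(W[...,2]<.028)&grey&(hsv[...,2]>110)
        r=comp(r,(pin[0]+0,pin[1]-15)); print('  rail',rect(W[r]),r.sum())
        box=near&(hsv[...,2]<45)&(W[...,2]>.03)&(W[...,2]<.045); print('  box',W[box].mean(0).round(4),box.sum())
        x,y=die; cv2.imwrite(f'pics/crop_{n}.png',cv2.resize(im[max(y-45,0):y+45,x-60:x+60,::-1],None,fx=4,fy=4,interpolation=cv2.INTER_CUBIC)) if n=='scene0' else None
E
python3 m.py
```

```text
scene0 die z pct [0.0156 0.0332 0.0399 0.0413 0.0424] top (array([ 626.5, -127.1]), array([64.2, 41.5]), 17.4) n 528
  ray (array([ 627.3, -127.8]), array([65.2, 43.4]), 17.7)
  pin px [341.2 149. ] 19 ray z.022 [[0.5656 0.136  0.021 ]] depth [0.5649 0.1359 0.0201]
  rail (array([563.9, 139.3]), array([102.7,  77.3]), -20.7) 529
  box [0.6411 0.1006 0.034 ] 72
side0 die z pct [0.0135 0.0334 0.0407 0.0421 0.0432] top (array([ 625.7, -125.1]), array([62.7, 44. ]), 18.2) n 424
  ray (array([ 625. , -122.7]), array([62.9, 47.5]), 16.4)
  pin px [314.  299.8] 47 ray z.022 [[0.5637 0.1413 0.021 ]] depth [0.5636 0.1418 0.022 ]
  rail (array([565.1, 140. ]), array([104.5,  77.1]), -20.9) 1115
  box [0.6335 0.1173 0.0383] 564
wrist0 die z pct [0.0158 0.0326 0.0382 0.039  0.0397] top (array([ 624.3, -125.5]), array([64.5, 41.6]), 17.2) n 1035
  ray (array([ 624.7, -123.4]), array([64.6, 42. ]), 17.1)
  pin px [210.7  34.4] 65 ray z.022 [[0.5621 0.1408 0.021 ]] depth [0.5622 0.141  0.0202]
  rail (array([562. , 140.8]), array([100.6,  76.1]), -20.9) 2213
  box [nan nan nan] 0m.py:26: RuntimeWarning: Mean of empty slice.
  box=near&(hsv[...,2]<45)&(W[...,2]>.03)&(W[...,2]<.045); print('  box',W[box].mean(0).round(4),box.sum())
  ret = um.true_divide(
```

View pics/crop_scene0.png

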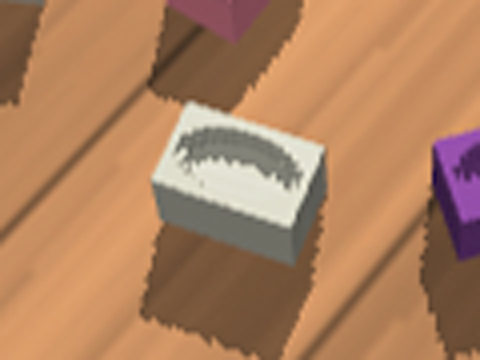

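The crop shows one oval hollow in a plain grey top, so (281,259) is the spoon die. I'll check finger clearance to its neighbours before descending.

Run:
```python
from m import *
im,d,K,E=load('wrist0'); W=world(d,K,E); hsv=cv2.cvtColor(im,cv2.COLOR_RGB2HSV)
a=np.radians(17.3); c=np.array([.625,-.126]); R=np.array([[np.cos(a),np.sin(a)],[-np.sin(a),np.cos(a)]])
for n in('scene0','side0'):
    im,d,K,E=load(n); W=world(d,K,E)
    hsv=cv2.cvtColor(im,cv2.COLOR_RGB2HSV)
    L=(W[...,:2]-c)@R.T
    m=(W[...,2]>.012)&(W[...,2]<.1)&(np.abs(L[...,0])<.12)&(np.abs(L[...,1])<.12)
    for k,(lo,hi) in {'pink':(160,175),'purple':(130,150),'red':(0,4)}.items():
        b=m&(hsv[...,1]>90)&(hsv[...,0]>=lo)&(hsv[...,0]<=hi)
        if b.sum()>30: print(n,k,b.sum(),'die frame x',np.percentile(L[b][:,0],[1,99]).round(3),'y',np.percentile(L[b][:,1],[1,99]).round(3), 'min|y| for |x|<.02', np.abs(L[b&(np.abs(L[...,0])<.02)][:,1]).min() if (b&(np.abs(L[...,0])<.02)).any() else None)
s=robot.sense(); print(((np.array([.625,-.126,.30])-s['position'])/.12).round(3), -72.7/90)
```

```text
scene0 pink 368 die frame x [-0.071  0.077] y [0.068 0.12 ] min|y| for |x|<.02 None
scene0 purple 629 die frame x [0.08 0.12] y [0.007 0.063] min|y| for |x|<.02 None
scene0 red 705 die frame x [0.077 0.12 ] y [-0.12 -0.07] min|y| for |x|<.02 None
side0 pink 461 die frame x [-0.07   0.088] y [0.031 0.119] min|y| for |x|<.02 None
side0 purple 588 die frame x [0.077 0.12 ] y [0.013 0.07 ] min|y| for |x|<.02 None
side0 red 484 die frame x [0.075 0.12 ] y [-0.117 -0.051] min|y| for |x|<.02 None
[-0.415 -1.05  -0.863] -0.8077777777777778
```

Call:
arm_command --plan '[[[-0.04,-0.1,-0.05],-0.08],[[-0.09,-0.22,-0.15],-0.16],[[-0.15,-0.36,-0.27],-0.24],[[-0.21,-0.5,-0.4],-0.32],[[-0.27,-0.64,-0.53],-0.4],[[-0.32,-0.78,-0.65],-0.48],[[-0.36,-0.88,-0.75],-0.56],[[-0.39,-0.95,-0.82],-0.64],[[-0.41,-0.99,-0.85],-0.72],[[-0.415,-1.0,-0.86],-0.79]]' --jaw 1 --squeeze 60

```text
time_s: 0.98
position: [0.6241, -0.1208, 0.2985]
eef_rot: [0.987, 0.161, -0.002, -0.002]
contact_force: [0.8, 0.2, 0.1]
gripper_width: 0.0853
```

Call:
arm_command --plan '[[[0.005,-0.04,-0.01],-0.013],[[0.005,-0.04,-0.01],-0.013],[[0.005,-0.04,-0.01],-0.013]]'

```text
time_s: 1.23
position: [0.6247, -0.1259, 0.2969]
eef_rot: [0.988, 0.151, -0.002, -0.002]
contact_force: [-0.7, -0.5, 0.1]
gripper_width: 0.0855
```

Run:
```python
from m import *
im,d,K,E=grab('wrist','wrist1'); W=world(d,K,E); hsv=cv2.cvtColor(im,cv2.COLOR_RGB2HSV)
s=robot.sense(); from scipy.spatial.transform import Rotation as Ro
R=Ro.from_quat(s['eef_rot']).as_matrix(); print(s['position'].round(4),'jaw deg',np.degrees(np.arctan2(R[1,1],R[0,1])).round(2),'approach',R[:,2].round(4))
near=np.hypot(W[...,0]-.625,W[...,1]+.126)<.06
m=(hsv[...,1]<60)&(hsv[...,2]>60)&near&(W[...,2]>.033)&(W[...,2]<.046)
m=comp(m,(300,300)); print(rect(W[m]),m.sum(),W[m].mean(0).round(4))
vs,us=np.nonzero(m);print(rect(ray(np.c_[us,vs],.04,K,E)),us.min(),us.max(),vs.min(),vs.max())
```

```text
[ 0.6248 -0.1257  0.2972] jaw deg -72.59 approach [-0.0035  0.0029 -1.    ]
(array([ 624.5, -126.2]), array([64.6, 40. ]), 17.5) 2794 [ 0.6257 -0.1259  0.0376]
(array([ 625.3, -125.9]), array([64.1, 39.6]), 17.5) 299 354 159 244
```

View pics/wrist1.png

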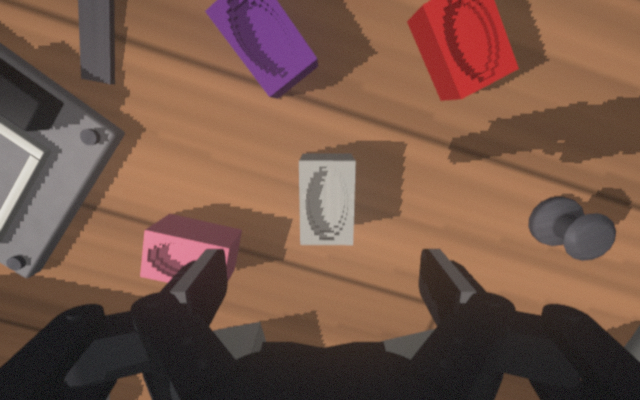

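The die sits at (327,202) in the wrist view, square between the jaws, and the pink block at (190,248) is clear of the finger path. Descending.

Call:
arm_command --plan '[[[0.002,0,-0.12],0.0],[[0.002,0,-0.3],0.0],[[0.002,0,-0.48],0.0],[[0.002,0,-0.64],0.0],[[0.002,0,-0.77],0.0],[[0.002,0,-0.86],0.0],[[0.002,0,-0.9],0.0],[[0.002,0,-0.915],0.0],[[0.002,0,-0.915],0.0]]'

```text
time_s: 2.03
position: [0.6252, -0.1256, 0.1874]
eef_rot: [0.988, 0.152, -0.001, -0.002]
contact_force: [0.2, -0.7, 0.1]
gripper_width: 0.0852
```

Call:
arm_command --plan '[[[0,0,0],0],[[0,0,0],0],[[0,0,0],0],[[0,0,0],0],[[0,0,0],0],[[0,0,0],0],[[0,0,0],0],[[0,0,0],0]]' --jaw -0.4 --squeeze 60

```text
time_s: 2.7
position: [0.6259, -0.1262, 0.1889]
eef_rot: [0.988, 0.152, -0.0, -0.001]
contact_force: [0.2, -1.8, 5.6]
gripper_width: 0.0388
```

Run:
```python
from m import *
for n in('scene','side'):
    im,d,K,E=grab(n,n+'2')
    p=E@np.array([.625,-.126,.03,1]);uv=(K@p[:3]/p[2])[:2].astype(int);print(n,uv)
    x,y=uv; x=max(x,70);y=max(y,60)
    cv2.imwrite(f'pics/c{n}2.png',cv2.resize(im[y-60:y+50,x-70:x+70,::-1],None,fx=5,fy=5,interpolation=cv2.INTER_CUBIC))
    W=world(d,K,E); a=np.radians(17.5)
    L=(W[...,:2]-[.625,-.126])@np.array([[np.cos(a),-np.sin(a)],[np.sin(a),np.cos(a)]])
    # print lowest dark points beside the die
    v=cv2.cvtColor(im,cv2.COLOR_RGB2HSV)[...,2]
    for sgn in(1,-1):
        m=(np.abs(L[...,0])<.018)&(sgn*L[...,1]>.02)&(sgn*L[...,1]<.045)&(W[...,2]>.006)&(W[...,2]<.1)
        if m.sum(): print(sgn,m.sum(),np.percentile(W[m][:,2],[0,2,10]).round(4))
```

```text
scene [280 255]
1 21 [0.0368 0.0371 0.039 ]
-1 208 [0.0178 0.022  0.0319]
side [323 174]
1 224 [0.006  0.0076 0.0117]
-1 5 [0.0532 0.0533 0.0535]
```

View pics/cscene2.png

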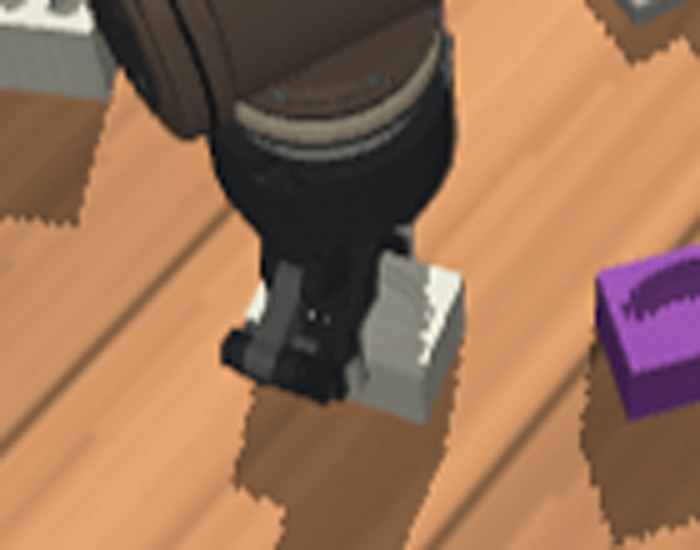

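View pics/cside2.png

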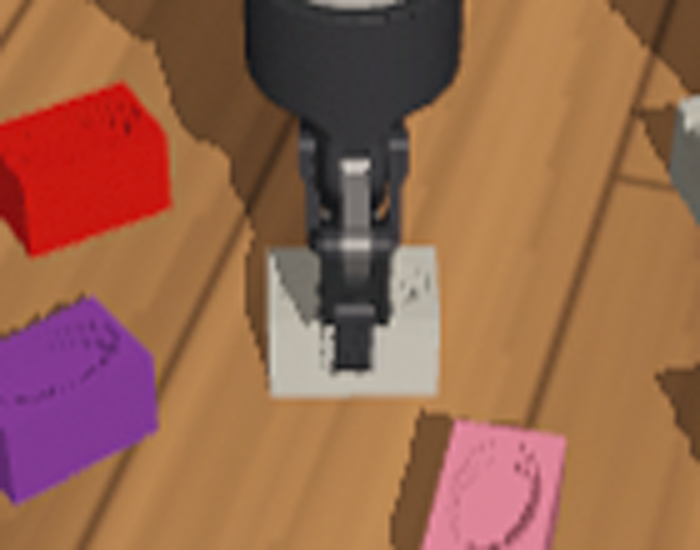

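Run:
```python
from m import *
im,d,K,E=load('side2')
a=np.radians(17.5); n=np.array([-np.sin(a),np.cos(a)])
for uv in[(323.4,188.6),(323.4,193.4)]:
    for z in(0,.005,.01,.015,.02):
        p=ray(uv,z,K,E)[0]; print(uv,z,((p[:2]-[.6255,-.126])@n).round(4))
```

```text
(323.4, 188.6) 0 0.0091
(323.4, 188.6) 0.005 0.0142
(323.4, 188.6) 0.01 0.0193
(323.4, 188.6) 0.015 0.0244
(323.4, 188.6) 0.02 0.0295
(323.4, 193.4) 0 0.0223
(323.4, 193.4) 0.005 0.0273
(323.4, 193.4) 0.01 0.0323
(323.4, 193.4) 0.015 0.0372
(323.4, 193.4) 0.02 0.0422
```

Both pads are on the long sides, with the tips about 14 mm above the die's underside. That will clear the 8 mm rails. Lifting.

Call:
arm_command --plan '[[[0,0,0.04],0],[[0,0,0.12],0],[[0,0,0.24],0],[[0,0,0.36],0],[[0,0,0.48],0],[[0,0,0.58],0],[[0,0,0.64],0],[[0,0,0.67],0],[[0,0,0.67],0]]'

```text
time_s: 3.55
position: [0.6263, -0.1263, 0.271]
eef_rot: [0.988, 0.152, 0.001, 0.0]
contact_force: [-0.0, -0.4, -7.9]
gripper_width: 0.0388
```

Call:
arm_command --plan '[[[-0.02,0.06,0],-0.03],[[-0.04,0.15,0],-0.06],[[-0.07,0.27,0],-0.1],[[-0.1,0.4,0],-0.14],[[-0.13,0.53,0],-0.18],[[-0.16,0.66,0],-0.22],[[-0.19,0.79,0],-0.26],[[-0.22,0.9,0],-0.3],[[-0.25,0.97,0],-0.34],[[-0.27,1.0,0],-0.37]]'

```text
time_s: 4.38
position: [0.5929, -0.0048, 0.2696]
eef_rot: [0.99, -0.139, -0.001, -0.0]
contact_force: [0.4, -0.7, -8.7]
gripper_width: 0.0389
```

Call:
arm_command --plan '[[[-0.02,0.08,0],0],[[-0.05,0.19,0],-0.01],[[-0.08,0.33,0],-0.02],[[-0.11,0.48,0],-0.03],[[-0.14,0.63,0],-0.04],[[-0.17,0.78,0],-0.05],[[-0.2,0.9,0],-0.05],[[-0.23,0.98,0],-0.05],[[-0.24,1.0,0],-0.05],[[-0.24,1.0,0],-0.05]]'

```text
time_s: 5.22
position: [0.5635, 0.1158, 0.2691]
eef_rot: [0.984, -0.177, -0.001, 0.0]
contact_force: [0.3, -0.1, -7.8]
gripper_width: 0.0391
```

Run:
```python
from m import *
from scipy.spatial.transform import Rotation as Ro
s=robot.sense(); R=Ro.from_quat(s['eef_rot']).as_matrix(); print(s['position'].round(4),'jaw deg',np.degrees(np.arctan2(R[1,1],R[0,1])).round(2),'approach',R[:,2].round(4),s['gripper_width'])
```

```text
[0.5635 0.1158 0.2691] jaw deg -110.34 approach [-2.4e-03  1.0e-04 -1.0e+00] 0.03909572584896417
```

Call:
arm_command --plan '[[[0.0,0.06,0],-0.004],[[0.0,0.13,0],-0.005],[[0.0,0.18,-0.03],-0.005],[[0.0,0.2,-0.08],-0.005],[[0.0,0.2,-0.14],-0.005],[[0.0,0.2,-0.18],-0.005],[[0.0,0.2,-0.2],-0.005],[[0.0,0.2,-0.2],-0.005]]'

```text
time_s: 5.88
position: [0.5631, 0.1395, 0.2435]
eef_rot: [0.984, -0.181, -0.003, 0.001]
contact_force: [-0.4, -0.4, -7.7]
gripper_width: 0.0389
```

Run:
```python
from m import *
from scipy.spatial.transform import Rotation as Ro
s=robot.sense(); R=Ro.from_quat(s['eef_rot']).as_matrix(); print(s['position'].round(4),'jaw deg',np.degrees(np.arctan2(R[1,1],R[0,1])).round(2),'approach',R[:,2].round(4),s['gripper_width'])
I=[]
for n in('scene','side'):
    im,d,K,E=grab(n,n+'3'); W=world(d,K,E); hsv=cv2.cvtColor(im,cv2.COLOR_RGB2HSV)
    p=E@np.array([.564,.14,.06,1]);x,y=(K@p[:3]/p[2])[:2].astype(int)
    I.append(cv2.resize(im[y-50:y+50,x-50:x+50,::-1],(400,400),interpolation=cv2.INTER_CUBIC))
    near=np.hypot(W[...,0]-.5637,W[...,1]-.14)<.07
    m=(hsv[...,1]<60)&(hsv[...,2]>95)&near&(W[...,2]>.045)&(W[...,2]<.115)
    print(n,(x,y),m.sum(), rect(W[m]), np.percentile(W[m][:,2],[2,98]).round(4))
cv2.imwrite('pics/c3.png',np.hstack(I))
```

```text
[0.5631 0.1395 0.2435] jaw deg -110.81 approach [-5.2e-03 -2.0e-04 -1.0e+00] 0.0389106955812176
scene (np.int64(342), np.int64(134)) 701 (array([567.1, 138.7]), array([62.1, 51.6]), -29.3) [0.0557 0.1016]
side (np.int64(313), np.int64(284)) 1119 (array([556.2, 146.6]), array([63.1, 57.7]), 44.0) [0.0578 0.1054]
```

View pics/c3.png

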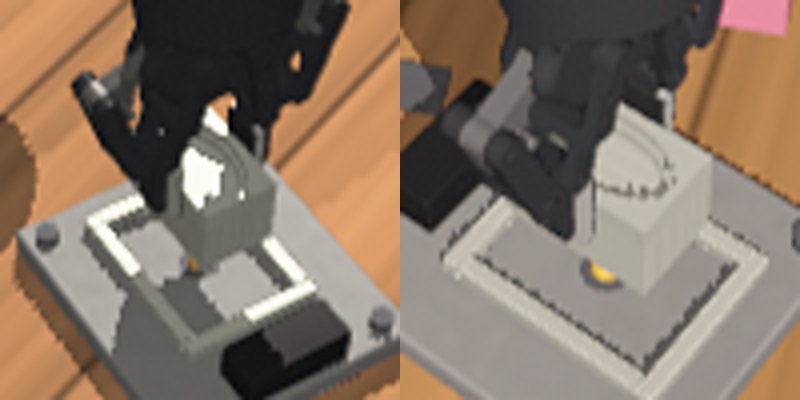

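Call:
arm_command --plan '[[[0.005,0.003,-0.04],0],[[0.005,0.003,-0.09],0],[[0.005,0.003,-0.14],0],[[0.005,0.003,-0.19],0],[[0.005,0.003,-0.23],0],[[0.005,0.003,-0.255],0],[[0.005,0.003,-0.275],0],[[0.005,0.003,-0.29],0],[[0.005,0.003,-0.3],0],[[0.005,0.003,-0.3],0]]'

```text
time_s: 6.82
position: [0.5643, 0.14, 0.209]
eef_rot: [0.984, -0.181, -0.001, 0.0]
contact_force: [-0.5, -0.2, -6.4]
gripper_width: 0.0392
```

Call:
arm_command --plan '[[[0,0,-0.008],0],[[0,0,-0.016],0],[[0,0,-0.024],0],[[0,0,-0.03],0],[[0,0,-0.034],0],[[0,0,-0.034],0],[[0,0,-0.034],0]]'

```text
time_s: 7.4
position: [0.5645, 0.14, 0.2051]
eef_rot: [0.984, -0.181, -0.001, 0.0]
contact_force: [-0.1, 0.3, -5.1]
gripper_width: 0.0385
```

Call:
arm_command --plan '[[[0,0,-0.004],0],[[0,0,-0.008],0],[[0,0,-0.012],0],[[0,0,-0.014],0],[[0,0,-0.014],0]]'

```text
time_s: 7.82
position: [0.5647, 0.14, 0.205]
eef_rot: [0.984, -0.18, -0.001, 0.0]
contact_force: [-6.4, -0.4, 4.3]
gripper_width: 0.0387
```

Call:
arm_command --plan '[[[0,0,0],0],[[0,0,0],0],[[0,0,0],0],[[0,0,0],0],[[0,0,0],0],[[0,0,0],0]]' --jaw 0.5

```text
time_s: 8.32
position: [0.5648, 0.14, 0.205]
eef_rot: [0.984, -0.181, -0.001, 0.0]
contact_force: [0.7, 0.5, -0.2]
gripper_width: 0.0641
```

Call:
arm_command --plan '[[[0,0,0.05],0],[[0,0,0.14],0],[[0,0,0.26],0],[[0,0,0.4],0],[[0,0,0.55],0],[[0,0,0.7],0],[[0,0,0.84],0],[[0,0,0.94],0],[[0,0,1.0],0],[[0,0,1.0],0]]'

```text
time_s: 9.15
position: [0.5653, 0.1401, 0.3276]
eef_rot: [0.984, -0.18, 0.001, -0.0]
contact_force: [0.7, -0.7, 0.7]
gripper_width: 0.0638
```

Call:
arm_command --plan '[[[0.05,-0.1,0.05],0],[[0.1,-0.25,0.1],0],[[0.15,-0.45,0.2],0],[[0.2,-0.65,0.3],0],[[0.25,-0.85,0.3],0],[[0.3,-0.95,0.3],0],[[0.3,-1.0,0.3],0],[[0.3,-1.0,0.3],0]]'

```text
time_s: 9.82
position: [0.6014, 0.0188, 0.3623]
eef_rot: [0.983, -0.181, -0.0, -0.0]
contact_force: [-0.3, 0.2, 0.3]
gripper_width: 0.0642
```

Run:
```python
from m import *
I=[]
for n in('scene','side'):
    im,d,K,E=grab(n,n+'4'); W=world(d,K,E); hsv=cv2.cvtColor(im,cv2.COLOR_RGB2HSV)
    p=E@np.array([.564,.14,.04,1]);x,y=(K@p[:3]/p[2])[:2].astype(int)
    I.append(cv2.resize(im[y-50:y+50,x-50:x+50,::-1],(400,400),interpolation=cv2.INTER_CUBIC))
    near=np.hypot(W[...,0]-.5637,W[...,1]-.14)<.05
    m=(hsv[...,1]<60)&near&(W[...,2]>.05)&(W[...,2]<.065)
    P=W[m]; A=np.c_[P[:,:2]-P[:,:2].mean(0),np.ones(len(P))]; f=np.linalg.lstsq(A,P[:,2],rcond=None)[0]
    print(n,m.sum(), rect(P), 'top z',np.percentile(P[:,2],[5,50,95]).round(4),'slope',f[:2].round(3))
    near=np.hypot(W[...,0]-.5637,W[...,1]-.14)<.1
    r=near&(W[...,2]>.0205)&(W[...,2]<.028)&(hsv[...,1]<60)&(hsv[...,2]>110);print('rail',rect(W[r]))
    b=(np.hypot(W[...,0]-.5637,W[...,1]-.14)<.1)&(np.hypot(W[...,0]-.5637,W[...,1]-.14)>.06)&(W[...,2]>.008)&(W[...,2]<.02);print('plate z',np.median(W[b][:,2]).round(4))
cv2.imwrite('pics/c4.png',np.hstack(I))
```

```text
scene 321 (array([564.4, 140.6]), array([66.4, 42.6]), -20.9) top z [0.0508 0.0552 0.0578] slope [ 0.002 -0.014]
rail (array([574.3, 132. ]), array([140.9, 128.9]), -20.4)
plate z 0.0157
side 766 (array([564.5, 141.3]), array([65.2, 41.9]), -21.3) top z [0.0509 0.0564 0.0585] slope [0.002 0.002]
rail (array([570.5, 133.3]), array([138.4, 117.7]), -21.1)
plate z 0.017
```

View pics/c4.png

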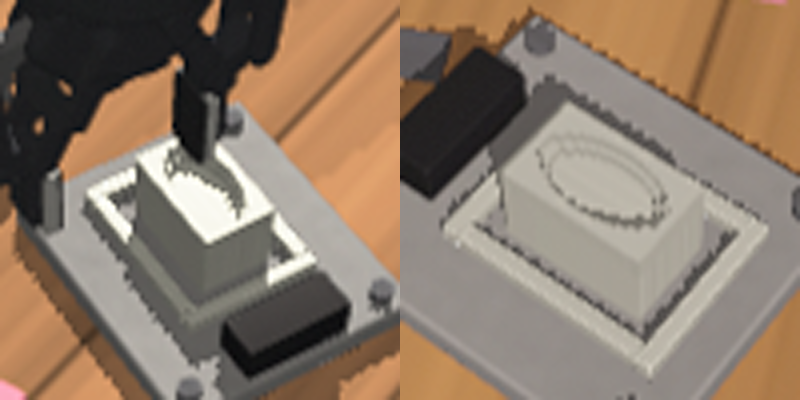

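View pics/scene4.png

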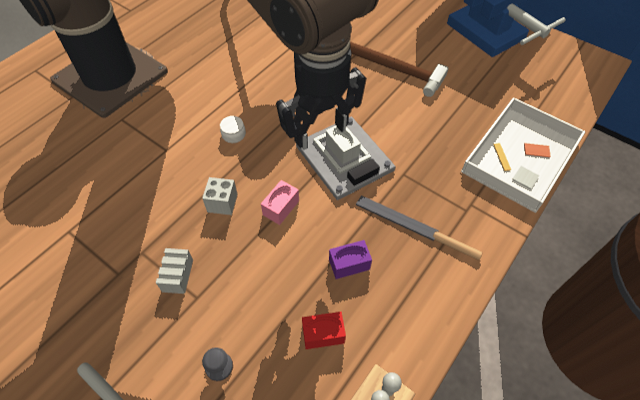

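The die at scene (343,150) sits level inside the rails. Its top is at 0.055–0.056 m, which is the 16 mm floor plus 40 mm, so the pin must be flush. The swage block at (174,270) and the other blocks are where they were. I'm handing in.

```bash
python3 -c "
from h import *
s=robot.sense();print(s['time_s'],abs(s['qvel']).max(),s['contact_force'])
print(finish_job())"
```

```text
9.9167 0.017208127837989282 [ 1.09480785 -0.27202122  0.71689462]
the job is handed in; nothing more can be done
None
```

The spoon die is in the press nest, hollow up, and the job was handed in at 9.9 s. I gripped it across its 40 mm width at 60 N and lowered it in small steps. I felt the pin and then the floor take the load, then let go and moved the arm clear.

**Position and seating:** both cameras put the die at about (0.564, 0.141) m with a yaw of -21°. That is within about 2 mm and 1° of the nest centre I measured, (0.564, 0.140) m and -20.8°. The top is at 0.055–0.056 m against 0.056 m expected on the floor.

**Sensing pin:** I judged it pressed from the die's height and the forces while lowering, since it could not be read directly.

**Neighbours:** in the last scene view, the swage block, the cube and the pink, purple and red look-alikes are where they were at the start.

**Checks that disagreed:**
- The scene camera's fit of the die top gave a slight slope of -0.014, where the side camera gave 0.002. A finger partly hid the top from the scene camera, so I took the die as flat.
- My final rail fit was useless because it also took in other parts of the plate, so I relied on the rail measurements from the start.

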